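# Nest the steel mugs with their handles fanned

### The job

Nest the two loose steel mugs, one after the other in either order, into the steel mug on the cork coaster, so that all three stand as one upright stack there, each fully down in the one below. Turn them so that the three hook handles are fanned out, every handle pointing at least 30 degrees away from each of the others. Leave the stack on its coaster and do not shift the glass tumbler of markers.

Things in the scene. Friction and masses are not known exactly. Their poses are not given: they have to be found in the camera images.
- mug_base_grip (a point): Steel mug upright on a fixed round cork coaster (96 mm across, 5 mm thick); it stays put. All three mugs are alike: 90 mm tall, 0.2 kg, a straight band 64 mm across from 50 mm up to the rim, a taper below it to a 38 mm foot. Point: on the mug's axis, 68 mm above its foot (22 mm below the rim), where to grip across the band; z up the axis, x to the handle.
- mug_base_handle (a point): Middle of the upright part of the base mug's handle, 60 mm out from the mug's axis (its +x) and 60 mm above its foot; axes as the mug's. Handles are hooks of 8 mm bar: out from the band at 80 mm height, down at 60 mm from the axis, ending free 32 mm above the foot. Hooks one above the other jam.
- mug_b_grip (a point): First loose steel mug, upright on the bare worktop. Mouth 59 mm wide inside, inner floor 46 mm above the foot: a mug nested in another stands on that floor, 46 mm higher than it, self-centring by its taper. Point: on the mug's axis, 68 mm above its foot (22 mm below the rim), where to grip across the band; z up the axis, x to the handle.
- mug_b_handle (a point): Middle of the upright part of the first loose mug's handle, 60 mm out from the mug's axis (its +x) and 60 mm above its foot; axes as the mug's. 
- mug_c_grip (a point): Second loose steel mug, upright on the bare worktop, the same as the others. Point: on the mug's axis, 68 mm above its foot (22 mm below the rim), where to grip across the band; z up the axis, x to the handle.
- mug_c_handle (a point): Middle of the upright part of the second loose mug's handle, 60 mm out from the mug's axis (its +x) and 60 mm above its foot; axes as the mug's. 
- tumbler_mid (a point): Frosted glass tumbler of markers, no handle, 60 mm across at the foot, 72 mm at the rim, 105 mm tall, markers up to 155 mm; a bystander. Point: on its axis, 52 mm up.
There are look-alikes about, which are no part of the job. Leave any blue or yellow look-alike of the part that bears mug_c_grip alone.

How it is judged:
At the end, for the whole second after the job is handed in: Both loose mugs are nested in the base mug, one in the other (each 41 to 51 mm above the one below, axes within 12 mm), all upright within 8 degrees and at rest; every two handles are at least 30 mm apart seen from above (about 29 degrees round); the base mug is within 30 mm of where it stood (((z of mug_b_grip in the frame of mug_base_grip between 0.041 and 0.051 m and horizontal distance between mug_b_grip and mug_base_grip below 0.012 m and z of mug_c_grip in the frame of mug_b_grip between 0.041 and 0.051 m and horizontal distance between mug_c_grip and mug_b_grip below 0.012 m) or (z of mug_c_grip in the frame of mug_base_grip between 0.041 and 0.051 m and horizontal distance between mug_c_grip and mug_base_grip below 0.012 m and z of mug_b_grip in the frame of mug_c_grip between 0.041 and 0.051 m and horizontal distance between mug_b_grip and mug_c_grip below 0.012 m)) and horizontal distance between mug_base_handle and mug_b_handle above 0.03 m and horizontal distance between each of mug_base_handle, mug_b_handle and mug_c_handle above 0.03 m and angle between each of mug_base_grip, mug_b_grip, mug_c_grip's own z axis and vertical below 0.14 rad and linear speed of each of mug_base, mug_b, mug_c below 0.03 m/s and distance of mug_base_grip from where it was at the start of the episode below 0.03 m); the robot touches nothing.
It fails at once if the tumbler of markers is moved by more than 30 mm (distance of tumbler_mid from where it was at the start of the episode above 0.03 m).
It also fails if it takes over 53 s, if anything falls off the work surface, if the arm or the gripper's body presses on something with over 40 N, if the wrist force passes 120 N, or if a joint passes its speed limit or range.

### The arm

A 6-joint arm with a two-finger parallel gripper is mounted at the origin on the work surface. World frame = base frame: x ahead of the robot, y to its left, z up, the work surface at z = 0. Lengths are in m, angles in rad, forces in N, time in s.
With the tool pointing down it reaches from about 0.35 to 0.975 m from the base axis. Payload 4.9 kg.
Tool frame: the origin (TCP) lies on the centre line of the jaws, within the pads' length; the fingertips stand 25 mm ahead of it and the grasp point (between the pads) lies 6 mm ahead of it; z points along the fingers, y is the line along which they close (so a half turn about z gives the same grasp; the last joint's range is limited). The gripper opens to 85 mm and grips with 20 to 120 N. Pads are 22 mm wide; open, the fingers measure 114 mm over their backs; the gripper's body (76 mm by 85 mm) begins 54 mm behind the grasp point. The pads swing forward as they close: fully open they stand 13 mm farther back than shut.
Start: joints at [-1.235, 0.053, 1.613, -0, 1.476, -0.119], TCP at [0.275, -0.561, 0.256] pointing down, gripper open.
Joint ranges: [-3.01, 3.01], [-1.01, 2.22], [0.06, 2.58], [-1.02, 4.17], [0.09, 2.62], [-3.14, 3.14]. Speed limits (rad/s): [2.57, 2.57, 3.14, 3.14, 3.14, 3.14].

### API

Orientations are given as a unit quaternion [w, x, y, z].
In Python, from plant import state, grab_frame, get_calibration, job gives the robot as it stands. The module is installed in compiled form; this text tells all that it offers.
- The arm moves only by the tool move_arm, never from a script. Its argument "targets" is a list that holds one entry, the list of rows, each a list of 5 numbers: the opening in per cent of the stroke, from 0 (shut) to 100 (fully open), then the shift along the tool's x, y, z as a fraction of full scale, then the turn about the tool's z as a fraction of full scale. A call has 1 to 5 rows; each row shifts and turns the commanded pose from where the row before left it, along the tool's axes as they then stand; what a row does not reach is not made up. Full scale, the value 1, is 0.6 m for a shift and 6 degrees for a turn. A row lasts 1/12 s, in which the tool goes at most 41.7 mm and 7.16 degrees, less where a joint would pass 70% of its speed; a pose out of reach is approached as far as the arm can. A call with a number of a shift or a turn outside -1 to 1 is refused whole. A call with a gripper value outside its range is refused whole. The fingers move at their own pace and stop on an object; the grip force is fixed at half the most. Time passes only in rows, so rows that do not move let the fingers close. It gives the time, the measured TCP pose, the force, the opening and the grip force at its end, in the units of the state.
- state(): the state, without advancing time (a new reading comes with each control period).
- grab_frame(name): name is "scene" or "side" or "wrist"; returns the picture (384x512x3 uint8, red, green, blue); there is no depth.
- get_calibration(name): a dict with "vertical_fov" (degrees; the focal length in pixels is half the picture's height over the tangent of half this angle, whatever the lens; pixels are square), "cx", "cy" (the principal point, pixels), "R" (3x3) and "t" (3): a world point X has camera coordinates R X + t. Camera axes: x right, y down, z forward; pixel columns grow to the right and rows downward; lengths in m; the calibration is good to about 2 mm. A picture is of the moment at which its call begins: read the wrist's pose just before it. get_calibration takes no time and is no camera call; for the wrist camera it gives the pose at the moment of the call.
- job.job_done(): hands the job in; it is judged then, once.
The state is a dict: "time": time; "joint_pos": joint angles; "joint_vel": joint speeds; "joint_efforts": joint torques, N m; "tool_pos": TCP position; "tool_rot": TCP orientation; "contact_force": force on the tool from outside, world axes, zero at the start; "ft_torque": the same for the moment, N m; "gripper_width": opening from 0.0 (shut) to 1.0 (fully open); "grasp_force": force on a finger pad.
Only numpy, scipy, OpenCV 4.12 (cv2) and the standard library are available. Lean on these libraries where they do the work, as an engineer would, in place of code of your own. Each camera call takes 0.05 s, during which the arm holds its last target. There are 200 camera calls.

## Working session

There is one attempt and no reset: what is moved stays moved. The work goes in short steps, Python scripts to look and compute and a tool call to move; the robot and the scene stay as the last step left them, time stands still between calls to the robot, and variables do not carry over. Pictures are saved under pics/ and viewed, at most 10 in all, crops included, and the job is handed in when it is done.

Besides the shell and the picture viewer there is one more tool, called after "Request:" as name(argument=value, ...) on one line, values as JSON. move_arm: Moves the arm, as the interface text tells. Shift numbers are shares of 0.6 m and turn numbers shares of 6 degrees, none past 1 either way. Its arguments: {"type":"object","properties":{"targets":{"type":"array"}},"required":["targets"]}

```bash
mkdir -p pics
python3 - <<'E'
from plant import state, grab_frame, get_calibration
import cv2,numpy as np
for n in ["scene","side"]:
    im=grab_frame(n)[:,:,::-1]; cv2.imwrite(f"pics/{n}0.png",cv2.resize(im,(800,600),interpolation=cv2.INTER_CUBIC))
    c=get_calibration(n); print(n,c["vertical_fov"],c["cx"],c["cy"],np.round(c["R"],3).tolist(),np.round(c["t"],3).tolist(), {k:v for k,v in c.items() if k not in("R","t")})
s=state();print(s["tool_pos"],s["tool_rot"],s["time"],s["gripper_width"])
E
```

```text
scene 48.76454331080164 255.81970091255863 192.12734854964825 [[-0.869, 0.494, 0.011], [0.343, 0.619, -0.707], [-0.356, -0.611, -0.707]] [0.454, -0.094, 1.658] {'vertical_fov': 48.76454331080164, 'cx': 255.81970091255863, 'cy': 192.12734854964825}
side 54.19635219489533 253.81515274234894 189.81419419319644 [[-0.799, -0.601, -0.021], [-0.346, 0.488, -0.801], [0.492, -0.633, -0.598]] [0.386, 0.244, 1.005] {'vertical_fov': 54.19635219489533, 'cx': 253.81515274234894, 'cy': 189.81419419319644}
[ 0.27438883 -0.56097494  0.25518844] [-9.34242563e-04  9.74255101e-01  2.25446478e-01 -1.03705204e-04] 0.1 0.9964254415835694
```

View pics/scene0.png

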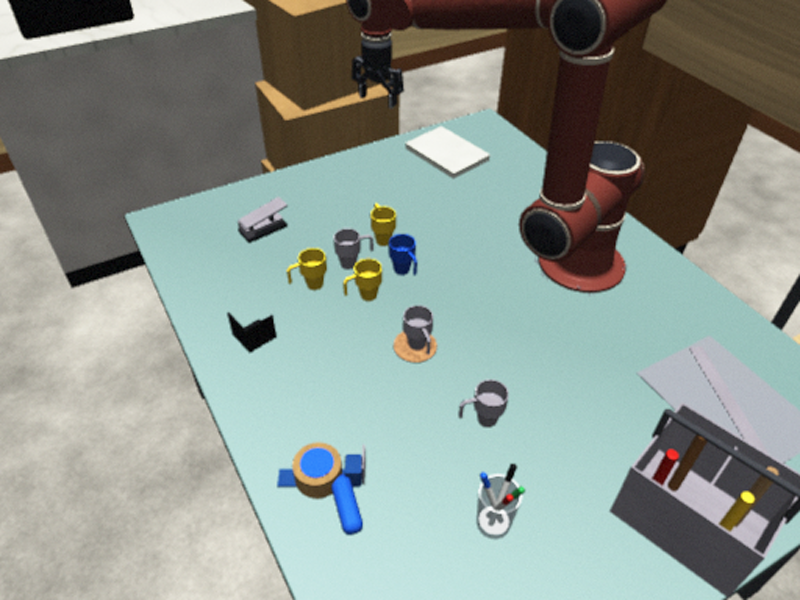

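View pics/side0.png

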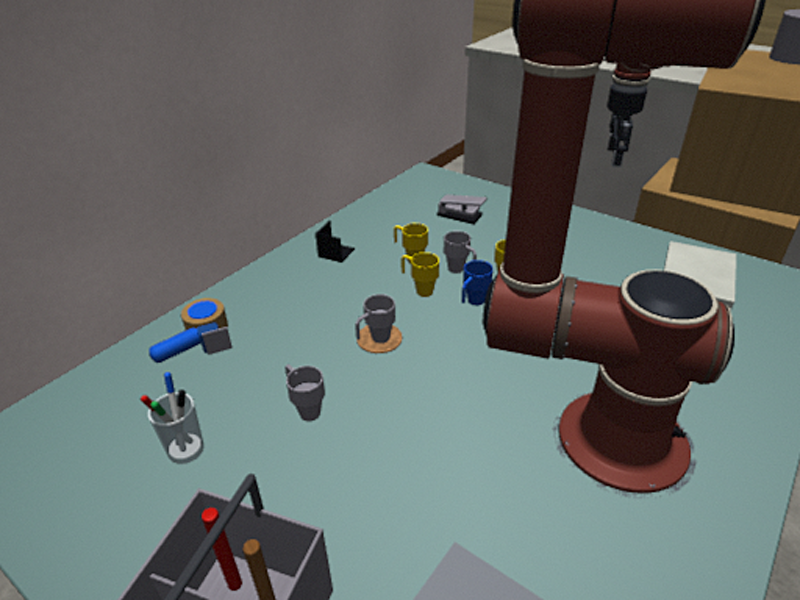

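Run:
```python
import cv2
from plant import grab_frame
s=grab_frame("scene")[:,:,::-1];d=grab_frame("side")[:,:,::-1]
cv2.imwrite("pics/s1.png",cv2.resize(s[125:275,175:335],None,fx=4,fy=4,interpolation=cv2.INTER_CUBIC)) # 640x600
cv2.imwrite("pics/d1.png",cv2.resize(d[135:275,170:340],None,fx=4,fy=4,interpolation=cv2.INTER_CUBIC)) # 680x560
```

```text
(no output)
```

View pics/s1.png

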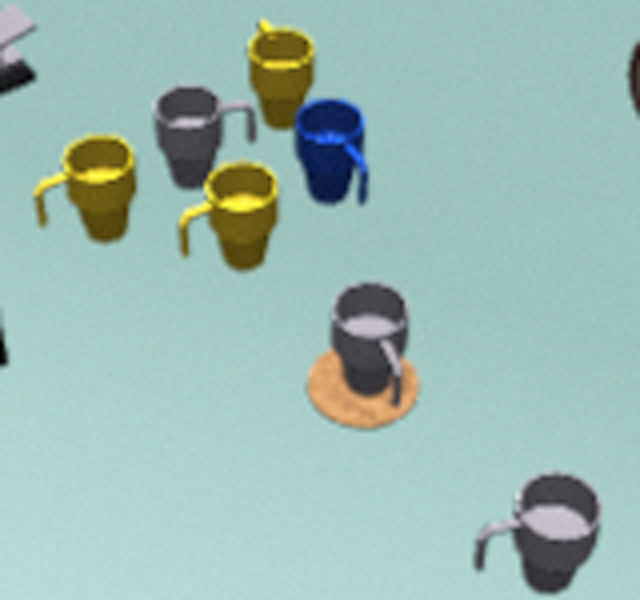

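View pics/d1.png

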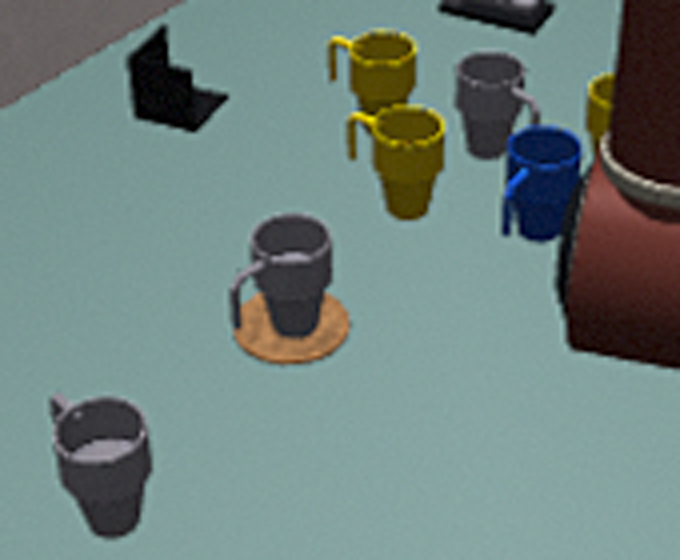

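```bash
cat > h.py <<'E'
import numpy as np
from plant import get_calibration, state, grab_frame
def ray(n,u,v,z,c=None):
    c=c or get_calibration(n); f=192/np.tan(np.radians(c["vertical_fov"]/2)); R=np.array(c["R"]);t=np.array(c["t"])
    d=R.T@[(u-c["cx"])/f,(v-c["cy"])/f,1]; o=-R.T@t
    return (o+d*(z-o[2])/d[2])[:2]
S=lambda u,v,z: ray("scene",175+(u+.5)/4-.5,125+(v+.5)/4-.5,z)
D=lambda u,v,z: ray("side",170+(u+.5)/4-.5,135+(v+.5)/4-.5,z)
E
python3 - <<'E'
from h import *
def show(n,s,d,hs,hd,z):
    a=S(*s,z+.09); b=D(*d,z+.09) if d else a
    m=(a+b)/2; print(n,a.round(4),b.round(4),m.round(4),"r",np.hypot(*m).round(3))
    for F,h,c in((S,hs,a),(D,hd,b)):
        if h:
            p=F(*h,z+.06)-c; print("   handle",np.hypot(*p).round(4),np.degrees(np.arctan2(p[1],p[0])).round(1))
show("base",(370,309),(291,239),(397,385),(236,305),.005)
show("B",(557,504),(102,427),(481,552),None,0)
show("C",(188,108),(490,75),(251,124),None,0)
show("blue",(330,124),(543,152),(364,185),(508,210),0)
show("ymid",(241,188),(408,129),(185,237),(352,140),0)
show("yleft",(99,160),(382,49),(42,205),(333,62),0)
show("yup",(281,50),None,None,None,0)
print(S(368,385,.005),D(295,328,.005))
c=get_calibration("wrist");print(c["vertical_fov"],(-np.array(c["R"]).T@c["t"]).round(3),np.array(c["R"]).round(2).tolist())
# tumbler
print(ray("scene",498*.64,492*.64,.105))
E
```

```text
base [0.5001 0.035 ] [0.4973 0.0376] [0.4987 0.0363] r 0.5
   handle 0.0603 81.5
   handle 0.0605 82.4
B [0.4782 0.2706] [0.476  0.2708] [0.4771 0.2707] r 0.549
   handle 0.0599 -7.8
C [ 0.5138 -0.2739] [ 0.5062 -0.2659] [ 0.51   -0.2699] r 0.577
   handle 0.0592 163.4
blue [ 0.4093 -0.19  ] [ 0.4029 -0.1857] [ 0.4061 -0.1879] r 0.447
   handle 0.0593 92.4
   handle 0.0519 89.1
ymid [ 0.5219 -0.1519] [ 0.5162 -0.1492] [ 0.519  -0.1506] r 0.54
   handle 0.0586 3.5
   handle 0.0569 5.8
yleft [ 0.6164 -0.2468] [ 0.6142 -0.2476] [ 0.6153 -0.2472] r 0.663
   handle 0.0582 -1.1
   handle 0.0547 5.7
yup [ 0.3959 -0.3093] [ 0.3959 -0.3093] [ 0.3959 -0.3093] r 0.502
[0.50133147 0.03902899] [0.49652967 0.0390329 ]
66.75022458553445 [ 0.346 -0.527  0.373] [[0.44, -0.9, -0.0], [-0.85, -0.42, 0.31], [-0.28, -0.14, -0.95]]
[0.59454187 0.45474149]
```

The scene shows the base mug's rim at crop (370,309), its handle at about 82°. The loose steel mugs are at (557,504) (handle -8°) and (188,108) (handle 163°), the latter between coloured look-alikes. Their handles are already fanned out, so I'll square the tool to the world and keep its yaw fixed from then on.

Request:
move_arm(targets=[[[100,0,0,0,0.87],[100,0,0,0,0.87],[100,0,0,0,0.87],[100,0,0,0,0.87],[100,0,0,0,0.86]]])

```text
time: 0.62
tool_pos: [0.2745, -0.5613, 0.2559]
tool_rot: [-0.0, 1.0, -0.002, -0.0]
contact_force: [0.1, 0.1, 1.0]
gripper_width: 1.003
grasp_force: 0.0
```

Request:
move_arm(targets=[[[100,0.0393,-0.0485,0,0],[100,0.0393,-0.0485,0,0],[100,0.0393,-0.0485,0,0],[100,0.0393,-0.0485,0,0],[100,0.0393,-0.0485,0,0]]])

```text
time: 1.03
tool_pos: [0.3931, -0.4144, 0.2561]
tool_rot: [-0.0, 1.0, -0.0, -0.0]
contact_force: [-0.3, -0.2, -0.0]
gripper_width: 1.0
grasp_force: 0.0
```

Request:
move_arm(targets=[[[100,0.0393,-0.0485,0,0],[100,0.0393,-0.0485,0,0],[100,0.0393,-0.0485,0,0],[100,0.0393,-0.0485,0,0],[100,0.0393,-0.0485,0,0]]])

```text
time: 1.45
tool_pos: [0.511, -0.2687, 0.2562]
tool_rot: [0.0, 1.0, 0.0, 0.0]
contact_force: [0.3, -0.4, -0.5]
gripper_width: 0.997
grasp_force: 0.0
```

Request:
move_arm(targets=[[[100,0,0,0,0],[100,0,0,0,0]]])

```text
time: 1.62
tool_pos: [0.511, -0.2688, 0.256]
tool_rot: [-0.0, 1.0, 0.002, -0.0]
contact_force: [-1.2, -0.3, -0.0]
gripper_width: 0.998
grasp_force: 0.0
```

Run:
```python
from h import *
import cv2
c=get_calibration("wrist");print({k:np.array(v).tolist() for k,v in c.items()},state()["tool_pos"],state()["tool_rot"])
im=grab_frame("wrist")[:,:,::-1]; cv2.imwrite("pics/w1.png",cv2.resize(im,(800,600),interpolation=cv2.INTER_CUBIC))
```

```text
{'vertical_fov': 66.75022458553445, 'cx': 253.70720081532917, 'cy': 187.48107213555386, 'R': [[0.004376545796724103, -0.9999897024677168, 0.001200335544155163], [-0.9499500945277288, -0.003782579676672867, 0.31237879249038464], [-0.3123710353948496, -0.0025073989548947202, -0.9499568670191467]], 't': [-0.2722670846751737, 0.44316693512072014, 0.5382395038328633]} [ 0.51102366 -0.26876883  0.25600765] [-5.39239505e-05  9.99997982e-01  1.98537994e-03 -3.02173333e-04]
```

View pics/w1.png

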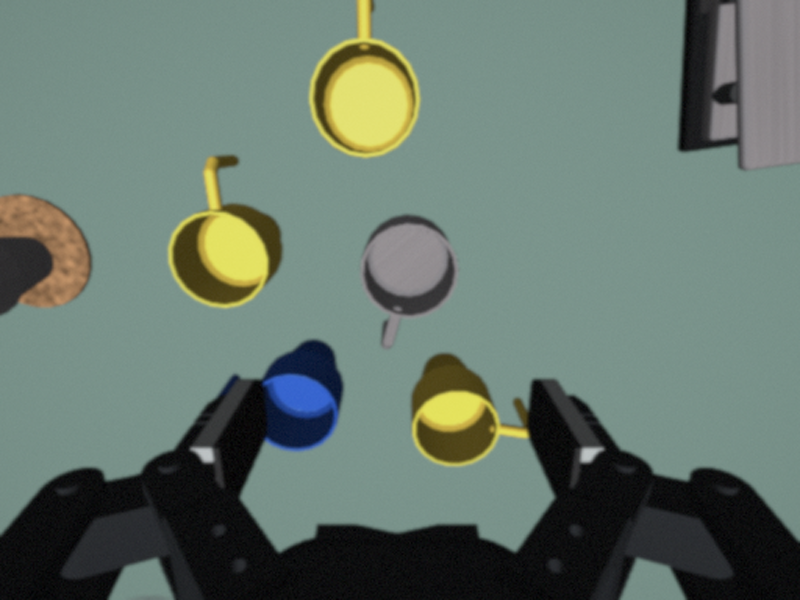

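Wrist view: grey mug rim at (409,266) with its handle toward (390,340). Yellow mugs are at (219,258), (365,98) and (455,428), the blue one at (299,410).

Run:
```python
from h import *
W=lambda u,v,z: ray("wrist",(u+.5)*.64-.5,(v+.5)*.64-.5,z)
c=W(409,266,.09); print("C",c,"diam",W(457,266,.09)-W(361,266,.09),W(409,216,.09)-W(409,316,.09))
h=W(388,341,.06)-c; print(h,np.degrees(np.arctan2(h[1],h[0])))
for p in((219,258),(365,98),(455,428),(299,410)): print(W(*p,.09)-c)
```

```text
C [ 0.51490299 -0.27895633] diam [ 0.00012123 -0.06163592] [0.06636538 0.0007154 ]
[-0.06600924  0.01422375] 167.83976759310883
[0.00503107 0.12128409]
[0.09944724 0.02631429]
[-0.12125403 -0.03467658]
[-0.10640375  0.07747265]
```

Request:
move_arm(targets=[[[100,0.005,0.0135,0.04,0],[100,0,0,0.055,0],[100,0,0,0.055,0],[100,0,0,0.055,0]]])

```text
time: 2.0
tool_pos: [0.5124, -0.2802, 0.1324]
tool_rot: [0.001, 1.0, -0.001, 0.0]
contact_force: [0.4, -0.7, -1.2]
gripper_width: 1.002
grasp_force: 0.0
```

Request:
move_arm(targets=[[[100,0,0,0.03,0],[100,0,0,0.03,0],[100,0,0,0.028,0],[100,0,0,0,0]]])

```text
time: 2.33
tool_pos: [0.5099, -0.2782, 0.0761]
tool_rot: [-0.002, 1.0, -0.001, -0.003]
contact_force: [-0.8, 0.3, -0.8]
gripper_width: 0.998
grasp_force: 0.0
```

Request:
move_arm(targets=[[[60,0,0,0,0],[30,0,0,0,0],[0,0,0,0,0],[0,0,0,0,0],[0,0,0,0,0]]])

```text
time: 2.75
tool_pos: [0.5141, -0.2794, 0.0822]
tool_rot: [0.001, 1.0, 0.0, 0.001]
contact_force: [-1.1, -0.1, 2.7]
gripper_width: 0.721
grasp_force: 65.4
```

Request:
move_arm(targets=[[[0,0,0,0,0],[0,0,0,0,0],[0,0,0,0,0],[0,0,0,0,0],[0,0,0,0,0]]])

```text
time: 3.17
tool_pos: [0.5142, -0.2794, 0.0822]
tool_rot: [0.001, 1.0, 0.0, 0.001]
contact_force: [-0.8, -0.9, 6.0]
gripper_width: 0.721
grasp_force: 65.7
```

Request:
move_arm(targets=[[[0,0,0,-0.02,0],[0,0,0,-0.05,0],[0,0,0,-0.065,0],[0,0,0,-0.065,0],[0,0,0,-0.065,0]]])

```text
time: 3.58
tool_pos: [0.5123, -0.2774, 0.2401]
tool_rot: [-0.001, 1.0, 0.0, -0.001]
contact_force: [0.7, -0.8, -2.8]
gripper_width: 0.726
grasp_force: 65.8
```

Request:
move_arm(targets=[[[0,-0.015,-0.05,-0.065,0],[0,-0.018,-0.06,0,0],[0,-0.018,-0.06,0,0],[0,-0.018,-0.06,0,0],[0,-0.018,-0.06,0,0]]])

```text
time: 4.0
tool_pos: [0.4611, -0.1075, 0.2715]
tool_rot: [-0.001, 1.0, -0.0, -0.001]
contact_force: [0.5, 0.6, -1.8]
gripper_width: 0.723
grasp_force: 66.0
```

Request:
move_arm(targets=[[[0,-0.018,-0.06,0,0],[0,-0.018,-0.06,0,0],[0,-0.018,-0.06,0,0],[0,-0.01,-0.04,0,0],[0,0,0,0,0]]])

```text
time: 4.42
tool_pos: [0.4221, 0.0264, 0.2714]
tool_rot: [-0.001, 1.0, 0.003, -0.001]
contact_force: [0.1, -0.1, -2.2]
gripper_width: 0.721
grasp_force: 66.3
```

Run:
```python
from h import *
import cv2,pickle
c=get_calibration("wrist");pickle.dump(c,open("c2.pkl","wb"));print(state()["tool_pos"],state()["gripper_width"],state()["contact_force"])
im=grab_frame("wrist")[:,:,::-1]; cv2.imwrite("pics/w2.png",cv2.resize(im,(800,600),interpolation=cv2.INTER_CUBIC))
```

```text
[0.42209061 0.0263538  0.27138243] 0.7209088892160539 [ 0.05981177 -0.1117557  -2.15425697]
```

View pics/w2.png

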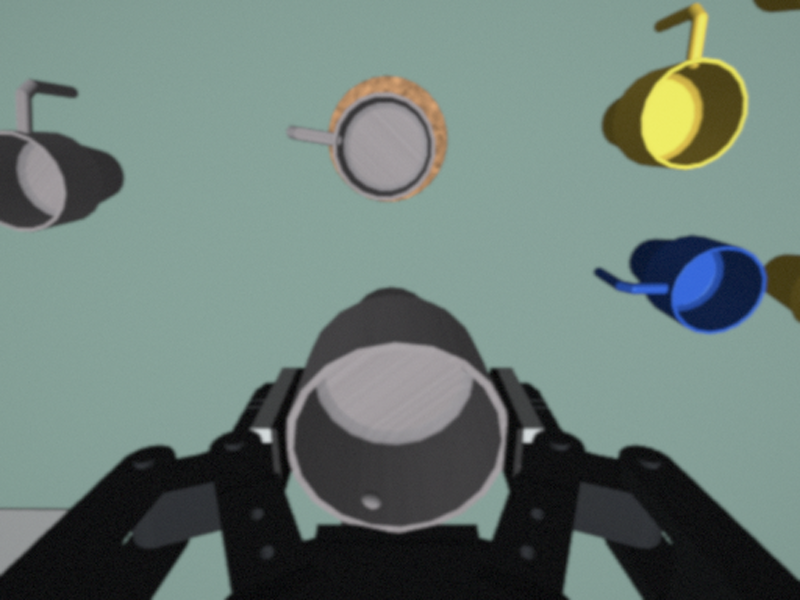

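The base rim is at (383,146) and the held mug's rim at about (397,437), upright between the pads. Mug B's rim is near (20,181).

```bash
cat >> h.py <<'E'
import pickle
W2=lambda u,v,z: ray("wrist",(u+.5)*.64-.5,(v+.5)*.64-.5,z,pickle.load(open("c2.pkl","rb")))
E
python3 - <<'E'
from h import *
b=W2(383,146,.095);print("base",b,W2(330,146,.095)-W2(436,146,.095),W2(383,93,.095)-W2(383,200,.095))
for z in(.279,):
  t,bo=W2(397,343,z),W2(397,530,z); l,r=W2(288,430,z),W2(506,430,z)
  print("held",(t+bo)/2,(l+r)/2,t-bo,l-r)
print("B",W2(20,181,.09))
E
```

```text
base [0.49963753 0.03455702] [-0.00041433  0.06499589] [ 0.06254809 -0.00019159]
held [0.42040485 0.02530148] [0.42491041 0.02534348] [0.06241237 0.00041025] [-0.0004518   0.06124047]
B [0.47684698 0.26671638]
```

Request:
move_arm(targets=[[[0,0.05,-0.008,0,0],[0,0.05,-0.007,0,0],[0,0.0317,0,0,0],[0,0,0,0.06,0],[0,0,0,0.04,0]]])

```text
time: 4.88
tool_pos: [0.5041, 0.0305, 0.2109]
tool_rot: [0.0, 1.0, -0.0, -0.0]
contact_force: [0.3, 0.4, -2.8]
gripper_width: 0.724
grasp_force: 66.3
```

Request:
move_arm(targets=[[[0,0,0,0,0],[0,0,0,0,0]]])

```text
time: 5.05
tool_pos: [0.5019, 0.0308, 0.2099]
tool_rot: [-0.0, 1.0, -0.0, -0.003]
contact_force: [-0.5, -0.7, -1.8]
gripper_width: 0.72
grasp_force: 66.3
```

Request:
move_arm(targets=[[[0,0,-0.004,0.03,0],[0,0,0,0.03,0],[0,0,0,0.02,0],[0,0,0,0,0]]])

```text
time: 5.38
tool_pos: [0.5021, 0.0336, 0.1627]
tool_rot: [-0.0, 1.0, -0.0, -0.001]
contact_force: [0.2, -0.0, -3.0]
gripper_width: 0.725
grasp_force: 66.3
```

Request:
move_arm(targets=[[[0,0,0,0.01,0],[0,0,0,0.01,0],[0,0,0,0.005,0],[0,0,0,0,0]]])

```text
time: 5.72
tool_pos: [0.503, 0.0339, 0.1488]
tool_rot: [-0.0, 1.0, 0.0, -0.0]
contact_force: [-0.8, 0.5, -1.6]
gripper_width: 0.718
grasp_force: 66.4
```

No contact yet, and the seat should be near z = 0.133.

Request:
move_arm(targets=[[[0,0,0,0.008,0],[0,0,0,0.008,0],[0,0,0,0.004,0],[0,0,0,0,0]]])

```text
time: 6.05
tool_pos: [0.5025, 0.034, 0.136]
tool_rot: [-0.0, 1.0, 0.0, -0.001]
contact_force: [0.3, -0.4, -1.9]
gripper_width: 0.721
grasp_force: 66.4
```

Request:
move_arm(targets=[[[0,0,0,0.004,0],[0,0,0,0,0],[0,0,0,0,0]]])

```text
time: 6.3
tool_pos: [0.5031, 0.0339, 0.1345]
tool_rot: [-0.0, 1.0, 0.0, -0.0]
contact_force: [-0.1, 0.4, -2.0]
gripper_width: 0.721
grasp_force: 66.4
```

Request:
move_arm(targets=[[[0,0,0,0.003,0],[0,0,0,0.002,0],[0,0,0,0,0],[0,0,0,0,0]]])

```text
time: 6.63
tool_pos: [0.504, 0.0338, 0.1332]
tool_rot: [0.0, 1.0, 0.0, 0.001]
contact_force: [-0.8, -0.4, 5.6]
gripper_width: 0.717
grasp_force: 66.8
```

Contact at the expected height, so I'll release and rise.

Request:
move_arm(targets=[[[85,0,0,0,0],[100,0,0,0,0],[100,0,0,0,0],[100,0,0,0,0],[100,0,0,0,0]]])

```text
time: 7.05
tool_pos: [0.5029, 0.0339, 0.1313]
tool_rot: [-0.0, 1.0, 0.0, -0.0]
contact_force: [1.2, -0.1, 1.3]
gripper_width: 0.998
grasp_force: 0.0
```

Request:
move_arm(targets=[[[100,0,0,-0.02,0],[100,0,0,-0.05,0],[100,0,0,-0.06,0],[100,0,0,-0.06,0],[100,0,0,-0.06,0]]])

```text
time: 7.47
tool_pos: [0.5027, 0.034, 0.284]
tool_rot: [0.0, 1.0, 0.0, 0.0]
contact_force: [1.7, 0.3, 0.2]
gripper_width: 1.003
grasp_force: 0.0
```

Request:
move_arm(targets=[[[100,-0.015,-0.065,0,0],[100,-0.015,-0.065,0,0],[100,-0.015,-0.065,0,0],[100,-0.015,-0.065,0,0],[100,-0.015,-0.065,0,0]]])

```text
time: 7.88
tool_pos: [0.4574, 0.2305, 0.2829]
tool_rot: [-0.0, 1.0, -0.0, 0.001]
contact_force: [1.0, -0.3, 0.7]
gripper_width: 1.004
grasp_force: 0.0
```

Request:
move_arm(targets=[[[100,0,-0.06,0,0],[100,0,0,0,0],[100,0,0,0,0]]])

```text
time: 8.13
tool_pos: [0.4575, 0.2664, 0.2823]
tool_rot: [0.0, 1.0, 0.002, 0.0]
contact_force: [1.0, 0.1, -0.0]
gripper_width: 0.998
grasp_force: 0.0
```

Run:
```python
from h import *
import cv2,pickle
c=get_calibration("wrist");pickle.dump(c,open("c2.pkl","wb"));print(state()["tool_pos"])
im=grab_frame("wrist")[:,:,::-1]; cv2.imwrite("pics/w3.png",cv2.resize(im,(800,600),interpolation=cv2.INTER_CUBIC))
print(np.mean([(grab_frame("wrist"),state()["tool_pos"])[1] for _ in range(6)],0))
```

```text
[0.45752819 0.26640097 0.28233929]
[0.45827232 0.26398646 0.28187531]
```

View pics/w3.png

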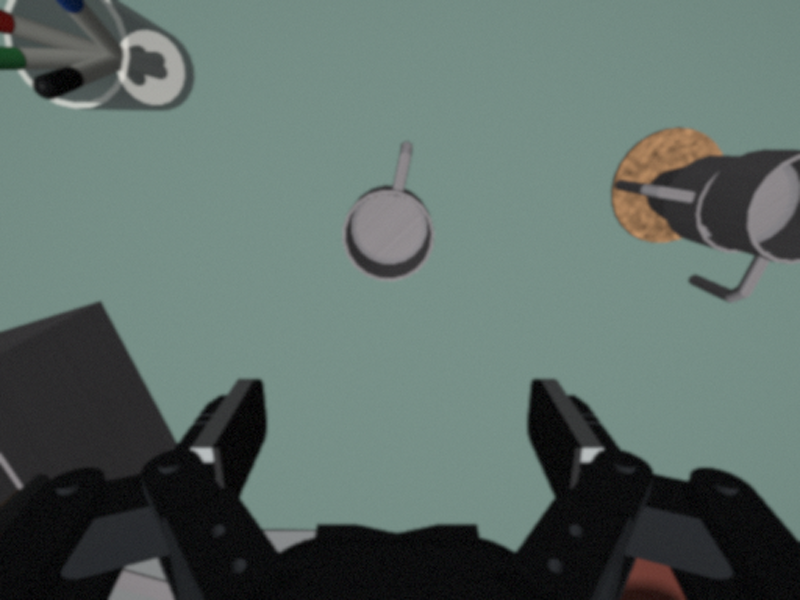

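The first mug is nested, its handle about 80° from the base's. Mug B's rim is at (388,234), with the tumbler well off at top left.

Run:
```python
from h import *
print(W2(388,234,.09),W2(344,234,.09)-W2(432,234,.09),W2(388,189,.09)-W2(388,279,.09)); h=W2(406,150,.08)-W2(388,234,.09); print(np.degrees(np.arctan2(*h[::-1])))
```

```text
[0.47797361 0.27124709] [-0.00024018  0.06038184] [ 0.06239232 -0.00010639]
-12.30337171136021
```

Request:
move_arm(targets=[[[100,0.033,-0.01,0.04,0],[100,0,0,0.06,0],[100,0,0,0.06,0],[100,0,0,0.06,0],[100,0,0,0,0]]])

```text
time: 8.9
tool_pos: [0.4731, 0.2682, 0.141]
tool_rot: [0.003, 1.0, -0.001, -0.007]
contact_force: [-1.3, -0.7, -2.7]
gripper_width: 0.999
grasp_force: 0.0
```

Request:
move_arm(targets=[[[100,0,0,0.04,0],[100,0,0,0.04,0],[100,0,0,0.035,0],[100,0,0,0,0]]])

```text
time: 9.23
tool_pos: [0.4759, 0.2696, 0.078]
tool_rot: [0.001, 1.0, -0.0, -0.003]
contact_force: [-0.2, -1.7, -1.1]
gripper_width: 0.999
grasp_force: 0.0
```

Request:
move_arm(targets=[[[60,0,0,0,0],[30,0,0,0,0],[0,0,0,0,0],[0,0,0,0,0],[0,0,0,0,0]]])

```text
time: 9.65
tool_pos: [0.4799, 0.2717, 0.0838]
tool_rot: [-0.001, 1.0, 0.0, 0.003]
contact_force: [-0.2, -0.9, 6.4]
gripper_width: 0.727
grasp_force: 66.3
```

Request:
move_arm(targets=[[[0,0,0,0,0],[0,0,0,0,0],[0,0,0,0,0]]])

```text
time: 9.9
tool_pos: [0.4799, 0.2717, 0.0838]
tool_rot: [-0.001, 1.0, 0.0, 0.002]
contact_force: [-0.3, -0.7, 7.8]
gripper_width: 0.729
grasp_force: 66.3
```

Request:
move_arm(targets=[[[0,0,0,-0.03,0],[0,0,0,-0.06,0],[0,0,0,-0.065,0],[0,0,0,-0.065,0],[0,0,0,-0.065,0]]])

```text
time: 10.32
tool_pos: [0.4772, 0.2707, 0.2535]
tool_rot: [0.0, 1.0, 0.0, -0.0]
contact_force: [1.0, 0.6, -2.0]
gripper_width: 0.726
grasp_force: 66.2
```

Request:
move_arm(targets=[[[0,-0.015,0.02,-0.06,0],[0,-0.017,0.025,-0.06,0],[0,-0.017,0.065,0,0],[0,-0.017,0.065,0,0],[0,-0.017,0.065,0,0]]])

```text
time: 10.73
tool_pos: [0.4273, 0.1259, 0.325]
tool_rot: [0.0, 1.0, 0.001, 0.001]
contact_force: [-0.1, -1.3, -1.7]
gripper_width: 0.726
grasp_force: 66.3
```

Request:
move_arm(targets=[[[0,-0.017,0.065,0,0],[0,0,0.065,0,0],[0,0,0.026,0,0],[0,0,0,0,0],[0,0,0,0,0]]])

```text
time: 11.15
tool_pos: [0.4176, 0.0328, 0.3238]
tool_rot: [-0.0, 1.0, -0.001, 0.0]
contact_force: [0.0, 0.1, -1.2]
gripper_width: 0.73
grasp_force: 66.5
```

Run:
```python
from h import *
import cv2,pickle
c=get_calibration("wrist");pickle.dump(c,open("c2.pkl","wb"));print(state()["tool_pos"])
im=grab_frame("wrist")[:,:,::-1]; cv2.imwrite("pics/w4.png",cv2.resize(im,(800,600),interpolation=cv2.INTER_CUBIC))
print(np.mean([(grab_frame("wrist"),state()["tool_pos"])[1] for _ in range(6)],0))
```

```text
[0.41760631 0.0327573  0.32378831]
[0.41785234 0.03416491 0.32357285]
```

View pics/w4.png

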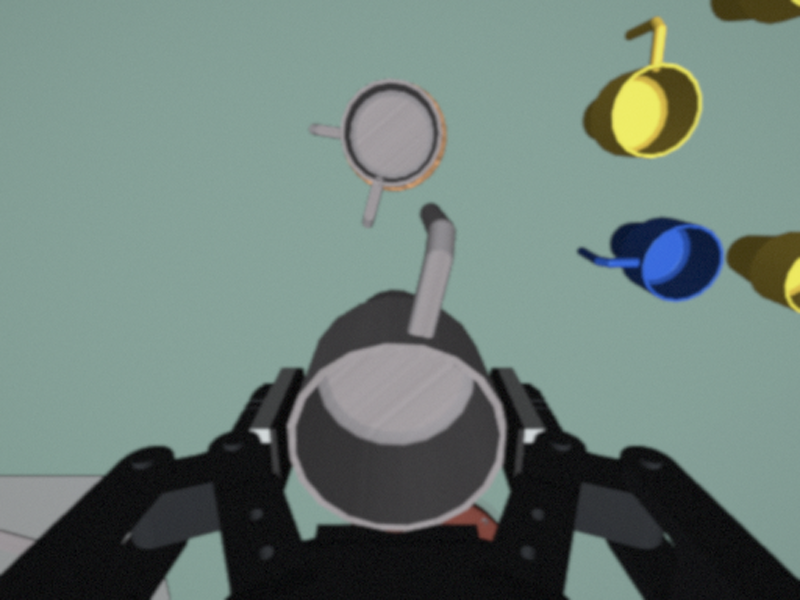

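The stack's top rim is at (392,135), and the held mug's rim at (397,436) as before. The held handle points away from the other two.

Run:
```python
from h import *
z=.324+.007
b=W2(392,135,.141);print(b,W2(341,135,.141)-W2(444,135,.141),W2(392,80,.141)-W2(392,190,.141))
hd=((W2(397,343,z)+W2(397,529,z))/2+(W2(289,430,z)+W2(506,430,z))/2)/2
print(hd,b-hd)
```

```text
[0.50208374 0.03448314] [9.75083642e-05 6.41123319e-02] [ 0.06476912 -0.00030749]
[0.41795724 0.03167318] [0.0841265  0.00280996]
```

Request:
move_arm(targets=[[[0,0.05,-0.004,0,0],[0,0.05,0,0,0],[0,0.04,0,0,0],[0,0,0,0.06,0],[0,0,0,0.04,0]]])

```text
time: 11.92
tool_pos: [0.5032, 0.0363, 0.2628]
tool_rot: [-0.0, 1.0, 0.001, 0.0]
contact_force: [-0.5, 1.0, -3.4]
gripper_width: 0.729
grasp_force: 66.5
```

Request:
move_arm(targets=[[[0,0,0,0,0],[0,0,0,0.03,0],[0,0,0,0.03,0],[0,0,0,0.02,0],[0,0,0,0,0]]])

```text
time: 12.33
tool_pos: [0.5005, 0.0361, 0.2134]
tool_rot: [-0.0, 1.0, 0.0, -0.002]
contact_force: [-1.0, -0.6, -2.6]
gripper_width: 0.726
grasp_force: 66.5
```

Request:
move_arm(targets=[[[0,0,0,0.01,0],[0,0,0,0.01,0],[0,0,0,0.01,0],[0,0,0,0,0],[0,0,0,0,0]]])

```text
time: 12.75
tool_pos: [0.5018, 0.0357, 0.1975]
tool_rot: [-0.0, 1.0, 0.0, -0.0]
contact_force: [0.1, -0.4, -1.5]
gripper_width: 0.728
grasp_force: 66.6
```

Request:
move_arm(targets=[[[0,0,0,0.01,0],[0,0,0,0.008,0],[0,0,0,0.006,0],[0,0,0,0,0],[0,0,0,0,0]]])

```text
time: 13.17
tool_pos: [0.5016, 0.0357, 0.1827]
tool_rot: [-0.0, 1.0, 0.0, -0.0]
contact_force: [-0.0, 0.4, -2.3]
gripper_width: 0.728
grasp_force: 66.6
```

Request:
move_arm(targets=[[[0,0,0,0.003,0],[0,0,0,0,0],[0,0,0,0,0]]])

```text
time: 13.42
tool_pos: [0.5019, 0.0357, 0.1815]
tool_rot: [0.0, 1.0, 0.0, 0.0]
contact_force: [0.1, 0.2, -1.7]
gripper_width: 0.725
grasp_force: 66.6
```

Request:
move_arm(targets=[[[0,0,0,0.003,0],[0,0,0,0,0],[0,0,0,0,0]]])

```text
time: 13.67
tool_pos: [0.5025, 0.0356, 0.1808]
tool_rot: [0.0, 1.0, 0.0, 0.001]
contact_force: [-1.7, -1.1, 4.4]
gripper_width: 0.725
grasp_force: 67.0
```

Request:
move_arm(targets=[[[0,0,0,0.002,0],[0,0,0,0,0],[0,0,0,0,0]]])

```text
time: 13.92
tool_pos: [0.503, 0.0354, 0.1807]
tool_rot: [0.0, 1.0, 0.0, 0.002]
contact_force: [-1.8, -1.0, 7.7]
gripper_width: 0.728
grasp_force: 67.3
```

Seated at about z = 0.181, as expected, so I'll release, rise and check.

Request:
move_arm(targets=[[[85,0,0,0,0],[100,0,0,0,0],[100,0,0,0,0],[100,0,0,0,0],[100,0,0,0,0]]])

```text
time: 14.33
tool_pos: [0.5016, 0.0358, 0.1779]
tool_rot: [-0.0, 1.0, 0.0, -0.0]
contact_force: [0.1, -0.7, -0.2]
gripper_width: 0.998
grasp_force: 0.0
```

Request:
move_arm(targets=[[[100,0,0,-0.02,0],[100,0,0,-0.05,0],[100,0,0,-0.06,0],[100,0,0,-0.06,0],[100,0,0,-0.06,0]]])

```text
time: 14.75
tool_pos: [0.5015, 0.0358, 0.3308]
tool_rot: [-0.0, 1.0, 0.0, 0.0]
contact_force: [0.5, 0.4, -0.1]
gripper_width: 0.999
grasp_force: 0.0
```

Request:
move_arm(targets=[[[100,-0.06,0,0,0],[100,-0.06,0,0,0],[100,-0.03,0,0,0],[100,0,0,0,0],[100,0,0,0,0]]])

```text
time: 15.17
tool_pos: [0.4116, 0.0357, 0.3296]
tool_rot: [0.0, 1.0, 0.0, 0.001]
contact_force: [-0.6, 0.2, 0.0]
gripper_width: 1.004
grasp_force: 0.0
```

Run:
```python
from h import *
import cv2
f=lambda im,a,b:cv2.resize(im[a:a+150,b:b+130,::-1],(390,450),interpolation=cv2.INTER_CUBIC)
cv2.imwrite("pics/f.png",np.hstack([f(grab_frame("scene"),120,200),f(grab_frame("side"),120,180)]))
```

```text
(no output)
```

View pics/f.png

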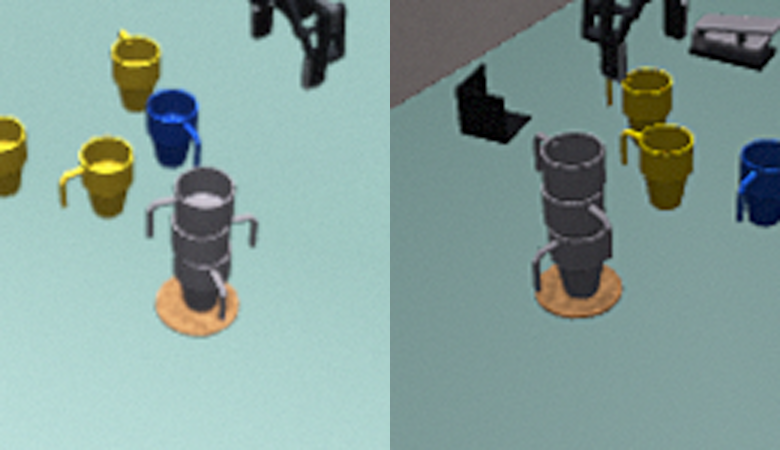

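The three mugs stand upright and evenly nested on the coaster. In the left view the handles point left (150,220), right (250,230) and toward the viewer (222,295), and the gripper is clear.

```bash
python3 -c "
from plant import job
print(job.job_done())"
```

```text
the job is handed in; nothing more can be done
None
```

I handed the job in at about 15 s of the 53 s limit: the final pictures show all three steel mugs nested upright on the coaster, with handles roughly 80° or more apart and the gripper clear; the tumbler was never approached, and no verdict came back.

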